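# Close the flask press: thumb the ratchet free and push the arm down

### The job

Close the denture-flask press: with a fingertip, push the red thumb bar down towards the press arm to free the ratchet pawl, keep it pushed in and carry on pushing until the arm has gone down past all the teeth and is fully home with its shoe on the brass flask, without slamming it. Then let go, so that the thumb bar springs back up and the arm stays down. Grasp and lift nothing, and leave the bottle, the jar, the dental cast and the spatula where they are.

Things in the scene. Friction and masses are not known exactly. Their poses are not given: they have to be found in the camera images.
- press: bench press, bolted down: blue base plate 270 x 110 x 15 mm carrying a round brass flask 76 mm across and 60 mm high, a blue hinge bracket and a toothed steel quadrant. Its origin is on the bench right under the hinge; its x axis points level from the hinge along the arm to the flask and handle, its y axis is the hinge line (level), z up
- press_hinge (a point): the arm's hinge line, 115 mm above the bench, at the middle of the arm's width. Directions as the press body's. A blue strip guard fixed to the arm covers the red lever short of its thumb bar (out to 215 mm from the hinge, top 67 mm above the arm's middle): pushing on it pushes only the arm.
- press_arm (a joint): how far the steel arm (14 mm high, 12 mm wide bar, black grip, black 32 mm ball on its end 298 mm from the hinge) is raised above level, rad. 0 = level and fully home, its shoe on the flask; it starts between 0.34 and 0.62. Stiff hinge: it stays where it is left; with the pawl free it needs about 3 to 8 N at the thumb bar to move down. While the pawl is in, the quadrant's teeth (one every 0.14 rad) stop it going down, even if the arm itself is pushed hard
- pawl (a joint): how far the red thumb lever is pressed, rad: 0 (spring rest) to 0.14 (stop). It is pivoted on the arm, so it goes up and down with it; pressing its thumb bar towards the arm draws the pawl out of the teeth, clear from about 0.10; when let go it springs back into the teeth (it may rest on a tooth's crest, near 0.08). About 3 N at the thumb bar presses it, and the same finger can then push the arm down through it
- thumb_bar (a point): centre of the red thumb bar, 18 mm diameter, 32 mm long, lying level across the arm (along the press's y), at the outer end of the red lever above the arm. In the arm's plane (distance out along the arm, distance square to the arm on its upper side, from the hinge) its centre lies at (255, 52) mm with the lever at rest and (254, 28) mm fully pressed; 24 mm of travel. This frame turns with the arm and lever: its own z is square to the lever, upwards
- shoe (a point): middle of the underside of the round steel shoe (56 mm across) under the arm, 155 mm from the hinge; with the arm home it rests on the flask, 75 mm above the bench
- bottle: bystander: white bottle with red cap, 56 mm across, 150 mm high, standing loose; origin at the centre of its foot. Leave it
- jar: bystander: blue jar with red lid, 60 mm across, 70 mm high, standing loose; origin at the centre of its foot. Leave it
- cast: bystander: dental cast of plaster and pink gum with white teeth, 50 x 56 x 44 mm, loose; origin at the centre of its underside. Leave it
- spatula: bystander: blue-handled plaster spatula with a broad metal blade, 170 mm long, lying loose along its own x; origin on its underside. Leave it

How it is judged:
By the outcome, as a careful person would: the job done as asked, in the order asked, and still so for the second after the job is handed in, with the robot touching nothing.
It also fails if it takes over 32 s, if anything falls off the work surface, if the arm or the gripper's body presses on something with over 40 N, if the wrist force passes 120 N, or if a joint passes its speed limit or range.

### The arm

A 6-joint arm with a two-finger parallel gripper is mounted at the origin on the work surface. World frame = base frame: x ahead of the robot, y to its left, z up, the work surface at z = 0. Lengths are in m, angles in rad, forces in N, time in s.
With the tool pointing down it reaches from about 0.275 to 0.725 m from the base axis. Payload 15.9 kg.
Tool frame: the origin (TCP) lies on the centre line of the jaws, within the pads' length; the fingertips stand 22 mm ahead of it and the grasp point (between the pads) lies 3 mm ahead of it; z points along the fingers, y is the line along which they close (so a half turn about z gives the same grasp; the last joint's range is limited). The gripper opens to 85 mm and grips with 20 to 120 N. Pads are 22 mm wide; open, the fingers measure 114 mm over their backs; the gripper's body (76 mm by 85 mm) begins 54 mm behind the grasp point. The pads swing forward as they close: fully open they stand 13 mm farther back than shut.
Start: joints at [1.316, 0.213, -0.034, 1.323, 0, 1.571], TCP at [0.126, 0.484, 0.253] pointing down, gripper open.
Joint ranges: [-2.98, 2.98], [-0.74, 1.72], [-1.14, 1.35], [-2.1, 2.04], [-1.57, 1.44], [-3.14, 3.14]. Speed limits (rad/s): [1.89, 1.89, 2.39, 2.57, 3.14, 3.14].

### API

Orientations are given as a rotation vector (axis times angle).
In Python, from cell import state, viewer, job gives the robot as it stands. The module is installed in compiled form; this text tells all that it offers.
- The arm moves only by the tool apply_moves, never from a script. Its argument "rows" is one flat list of numbers, 5 for each row, row after row: the gripper command: -1 is fully open, 1 is shut, values between are in proportion, then the shift along the tool's x, y, z normalised to -1 to 1, where 1 is 12 cm, then the turn about the tool's z normalised to -1 to 1, where 1 is 0.12 rad. A call has 1 to 20 rows; each row shifts and turns the commanded pose from where the row before left it, along the tool's axes as they then stand; what a row does not reach is not made up. A row lasts 1/8 s, in which the tool goes at most 62.5 mm and 10.7 degrees, less where a joint would pass 70% of its speed; a pose out of reach is approached as far as the arm can. A call with a number of a shift or a turn outside -1 to 1 is refused whole. A call with a gripper value outside its range is refused whole. The fingers move at their own pace and stop on an object; "newtons" is the grip in N (left out, the last holds). Time passes only in rows, so rows that do not move let the fingers close. It gives the time, the measured TCP pose, the force, the opening and the grip force at its end, in the units of the state.
- state(): the state, without advancing time (a new reading comes with each control period).
- viewer.snapshot(name): name is "scene" or "side" or "wrist"; returns the picture (480x640x3 uint8, red, green, blue); there is no depth.
- viewer.get_calibration(name): a dict with "camera_matrix" (3x3 intrinsics, pixels), "k1" (the pictures are not rectified: a ray, as slopes to the right and down, at radius r is drawn at 1 + k1 r^2 times it, then the intrinsics apply), "origin" and "orientation" of the camera in the world; the wrist camera has in their place "tool_from_camera" (4x4, takes a point from camera to tool coordinates, whose origin is the TCP and whose axes are the flange's). Camera axes: x right, y down, z forward; pixel columns grow to the right and rows downward; lengths in m; the calibration is good to about 2 mm. A picture is of the moment at which its call begins: read the wrist's pose just before it. get_calibration takes no time and is no camera call.
- job.hand_in(): hands the job in; it is judged then, once.
The state is a dict: "clock": time; "joint_positions": joint angles; "joint_velocities": joint speeds; "tau": joint torques, N m; "position": TCP position; "tool_rot": TCP orientation; "ft_force": force on the tool from outside, world axes, zero at the start; "wrist_torque": the same for the moment, N m; "grip_width": opening from 0.0 (shut) to 1.0 (fully open); "grasp_force": force on a finger pad.
Only numpy, scipy, OpenCV 4.12 (cv2) and the standard library are available. Lean on these libraries where they do the work, as an engineer would, in place of code of your own. Each camera call takes 0.05 s, during which the arm holds its last target. There are 200 camera calls.

## Working session

There is one attempt and no reset: what is moved stays moved. The work goes in short steps, Python scripts to look and compute and a tool call to move; the robot and the scene stay as the last step left them, time stands still between calls to the robot, and variables do not carry over. Pictures are saved under pics/ and viewed, at most 10 in all, crops included, and the job is handed in when it is done.

Besides the shell and the picture viewer there is one more tool, called after "Call:" as name(argument=value, ...) on one line, values as JSON. apply_moves: Moves the arm, as the interface text tells. Scaled input: -1 to 1 covers 12 cm each way for a shift and 0.12 rad each way for a turn. Its arguments: {"type":"object","properties":{"rows":{"type":"array"},"newtons":{"type":"number"}},"required":["rows"]}

```bash
mkdir -p pics; python3 - <<'E'
from cell import state, viewer
import cv2
s=state();print({k:s[k] for k in('clock','position','tool_rot','ft_force','grip_width')})
for n in('scene','side'):
    cv2.imwrite(f'pics/{n}0.png',viewer.snapshot(n)[:,:,::-1]);c=viewer.get_calibration(n);print(n,c)
print(viewer.get_calibration('wrist'))
E
```

```text
{'clock': 0.0, 'position': array([0.12594264, 0.48355897, 0.25282946]), 'tool_rot': array([-3.99091540e-01, -3.11601621e+00,  1.68447189e-03]), 'ft_force': array([ 0.03070538,  1.01573927, -0.16158691]), 'grip_width': 0.9952506676699823}
scene {'camera_matrix': array([[564.56162054,   0.        , 318.41502633],
       [  0.        , 564.56162054, 232.82801774],
       [  0.        ,   0.        ,   1.        ]]), 'k1': -0.15118379879899463, 'origin': array([0.96629729, 0.56103566, 1.19926117]), 'orientation': array([-0.89861388, -2.72988612,  0.75298642])}
side {'camera_matrix': array([[547.32427683,   0.        , 324.80210887],
       [  0.        , 547.32427683, 247.05053621],
       [  0.        ,   0.        ,   1.        ]]), 'k1': -0.002968873286667232, 'origin': array([ 0.03943502, -0.49562989,  0.89810231]), 'orientation': array([-2.24076367,  0.90503156, -0.38434687])}
{'camera_matrix': array([[393.42893496,   0.        , 319.70380699],
       [  0.        , 393.42893496, 241.15069335],
       [  0.        ,   0.        ,   1.        ]]), 'k1': -0.02904514619619864, 'tool_from_camera': array([[ 3.89408443e-04, -9.55087689e-01, -2.96323058e-01,
         7.63286854e-02],
       [ 9.99998792e-01,  8.17786183e-04, -1.32169783e-03,
         2.69496401e-04],
       [ 1.50466623e-03, -2.96322185e-01,  9.55086854e-01,
        -1.20163388e-01],
       [ 0.00000000e+00,  0.00000000e+00,  0.00000000e+00,
         1.00000000e+00]])}
```

View pics/scene0.png

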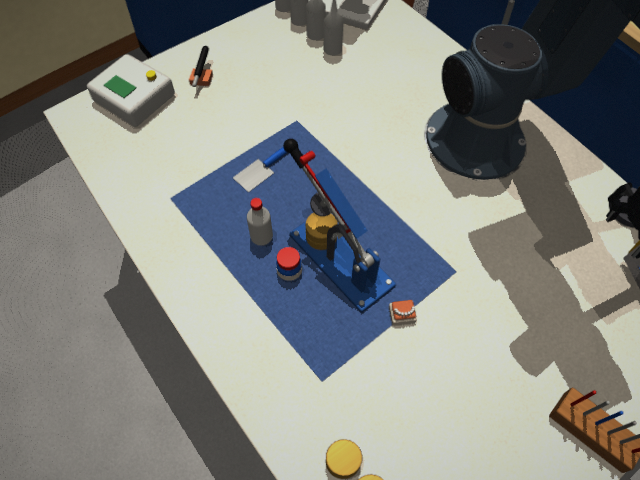

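View pics/side0.png

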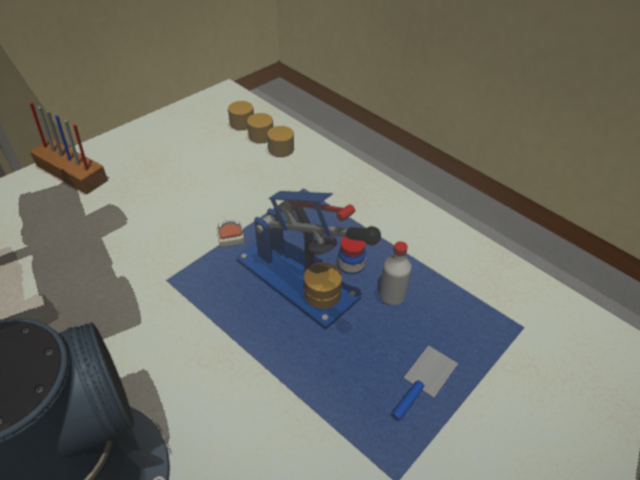

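```bash
python3 - <<'E'
import cv2
a=cv2.imread('pics/scene0.png')[130:310,265:415];cv2.imwrite('pics/c1.png',cv2.resize(a,None,fx=3.333333,fy=3.3333333,interpolation=2))
a=cv2.imread('pics/side0.png')[180:330,230:390];cv2.imwrite('pics/c2.png',cv2.resize(a,None,fx=4,fy=4,interpolation=2))
E
```

```text
(no output)
```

View pics/c1.png

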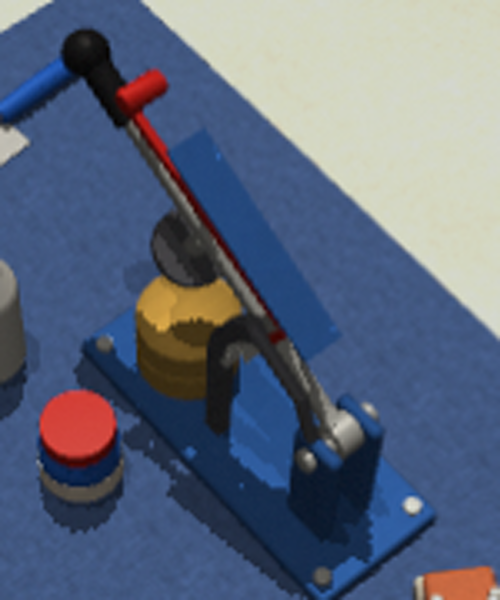

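View pics/c2.png

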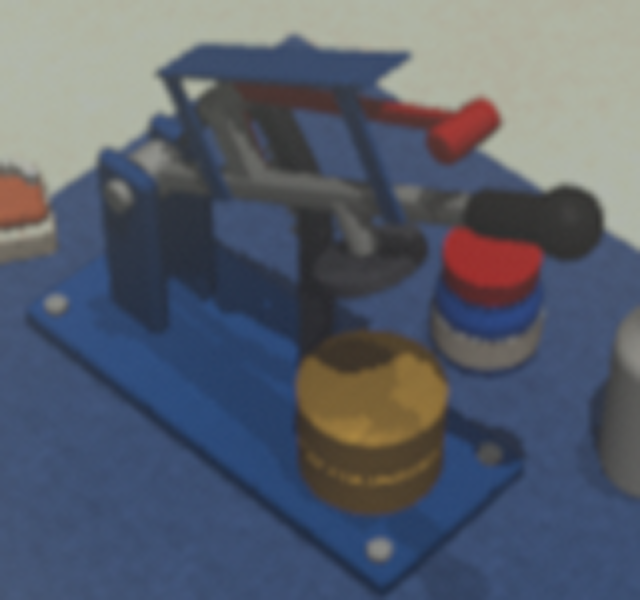

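```bash
cat > h.py <<'E'
import numpy as np
from scipy.spatial.transform import Rotation as R
from cell import viewer
C={n:viewer.get_calibration(n) for n in('scene','side')}
def proj(n,p):
    c=C[n];q=R.from_rotvec(c['orientation']).inv().apply(np.atleast_2d(p)-c['origin'])
    s=q[:,:2]/q[:,2:];s=s*(1+c['k1']*(s**2).sum(1,keepdims=True));K=c['camera_matrix']
    return s*K[0,0]+K[:2,2]
def pt(P,a,h,y=0):  # arm-frame point to world
    x,Y,yaw,q=P[:4];r=a*np.cos(q)-h*np.sin(q);z=.115+a*np.sin(q)+h*np.cos(q)
    return np.array([x+r*np.cos(yaw)-y*np.sin(yaw),Y+r*np.sin(yaw)+y*np.cos(yaw),z])
def bp(P,a,y,z):
    return pt([P[0],P[1],P[2],0],a,z-.115,y)
E
cat > fit.py <<'E'
from h import *
from scipy.optimize import least_squares
def pred(P):
    b1,b2,by,hb=P[4:]
    return [('scene',pt(P,.298,0),(290.8,146.2)),('side',pt(P,.298,0),(373.5,235.5)),
    ('scene',pt(P,.255,.052),(307.6,157.3)),('side',pt(P,.255,.052),(346,212.5)),
    ('side',bp(P,.155,0,.075),(322.75,277)),
    ('scene',bp(P,b1,-by,.017),(388.9,281.8)),('scene',bp(P,b1,by,.017),(361.9,302.8)),('scene',bp(P,b2,by,.017),(296.5,233.2)),
    ('side',bp(P,b1,-by,.017),(244,256)),('side',bp(P,b2,-by,.017),(325,317.25)),('side',bp(P,b2,by,.017),(352.5,293.75)),
    ('scene',bp(P,0,-hb,.115),(376.3,253.3)),('scene',bp(P,0,hb,.115),(357.4,268)),('side',bp(P,0,-hb,.115),(260.25,228))]
f=lambda P:np.concatenate([proj(n,p)[0]-m for n,p,m in pred(P)])
best=None
for yaw in np.arange(-3,3.2,.7):
    r=least_squares(f,[.4,.4,yaw,.5,-.03,.2,.045,.02],loss='soft_l1')
    if best is None or r.cost<best.cost:best=r
print(best.cost,best.x.round(4));print(f(best.x).reshape(-1,2).round(1))
P=best.x
print('bar',pt(P,.255,.052),'ball',pt(P,.298,0),'bar home pressed',pt([*P[:3],0],.254,.028))
E
python3 fit.py
```

```text
14.815676894736598 [ 0.5336  0.1586 -1.5166  0.4772 -0.0413  0.2012  0.0414  0.0259]
[[-1.9  0.2]
 [-0.9  3.4]
 [-0.9 -1.2]
 [-0.9 -2.9]
 [-0.3 -2.9]
 [-0.9 -0.1]
 [-0.4 -0.2]
 [-1.1 -1. ]
 [-0.9 -0.9]
 [-0.1 -0.3]
 [-0.4 -0.7]
 [-1.3 -0.1]
 [ 0.  -1.5]
 [-2.2  0.6]]
bar [ 0.54455792 -0.04376112  0.27830944] ball [ 0.54792196 -0.10574925  0.25186789] bar home pressed [ 0.54734162 -0.09505537  0.143     ]
```

Call:
apply_moves(rows=[1,0,0,-0.3,0,1,0,0,-0.3,0,1,0,0,-0.3,0,1,-0.264,-0.199,0,0,1,-0.264,-0.199,0,0,1,-0.264,-0.199,0,0,1,-0.264,-0.199,0,0,1,-0.264,-0.199,0,0,1,-0.264,-0.199,0,0,1,-0.264,-0.199,0,0,1,-0.264,-0.199,0,0,1,-0.264,-0.199,0,0,1,-0.264,-0.199,0,0,1,-0.264,-0.199,0,0,1,-0.264,-0.199,0,0,1,-0.264,-0.199,0,0,1,-0.264,-0.199,0,0,1,-0.264,-0.199,0,0,1,-0.264,-0.199,0,0,1,-0.264,-0.199,0,0])

```text
clock: 2.6
position: [0.5455, -0.0459, 0.361]
tool_rot: [-0.399, -3.116, -0.0]
ft_force: [0.3, 0.3, 1.5]
grip_width: 0.001
grasp_force: 0.0
```

Call:
apply_moves(rows=[1,0,0,0,-0.86,1,0,0,0,-0.86,1,0,0,0,-0.86,1,0,0,0,0])

```text
clock: 3.1
position: [0.5448, -0.0448, 0.361]
tool_rot: [0.085, -3.14, -0.0]
ft_force: [0.3, 0.2, 0.3]
grip_width: -0.003
grasp_force: 0.0
```

```bash
python3 - <<'E'
from cell import state, viewer
import cv2
s=state();print({k:s[k] for k in('clock','position','tool_rot','ft_force','grip_width','joint_positions')})
cv2.imwrite('pics/w1.png',viewer.snapshot('wrist')[:,:,::-1])
E
```

```text
{'clock': 3.1, 'position': array([ 0.54481577, -0.04476779,  0.36102427]), 'tool_rot': array([ 8.52092342e-02, -3.13986065e+00, -6.32082369e-05]), 'ft_force': array([0.31271138, 0.18822855, 0.2849465 ]), 'grip_width': -0.002956977966762065, 'joint_positions': array([-8.19741211e-02,  3.33337793e-01,  3.98051705e-01,  1.63608721e+00,
       -2.27140942e-05, -1.36236603e-01])}
```

View pics/w1.png

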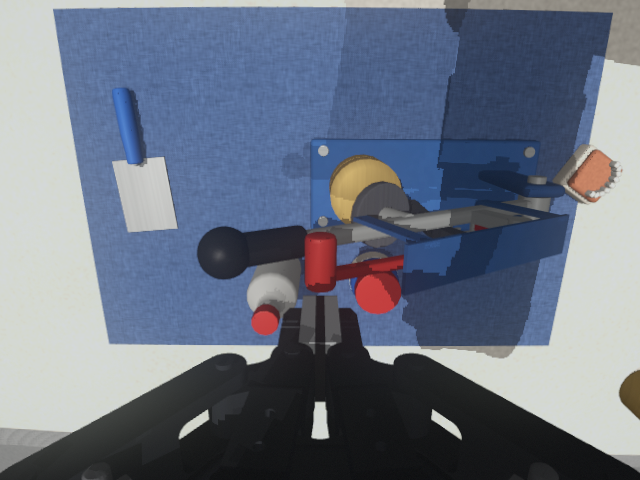

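```bash
cat > fit2.py <<'E'
from h import *
from scipy.optimize import least_squares
w=viewer.get_calibration('wrist');T=np.eye(4);T[:3,:3]=R.from_rotvec([8.52092342e-02,-3.13986065,-6.3e-05]).as_matrix();T[:3,3]=[0.54481577,-0.04476779,0.36102427]
M=T@w['tool_from_camera']
C['w']=dict(camera_matrix=w['camera_matrix'],k1=w['k1'],origin=M[:3,3],orientation=R.from_matrix(M[:3,:3]).as_rotvec())
for nm,ob in(('bar',[('scene',(307.6,157.3)),('side',(346,212.5)),('w',(320,262))]),('ball',[('scene',(290.8,146.2)),('side',(373.5,235.5)),('w',(223,252))])):
    r=least_squares(lambda p:np.concatenate([proj(n,p)[0]-m for n,m in ob]),[.54,-.05,.27]);print(nm,r.x.round(4),r.fun.round(1))
    d=r.x[:2]-[.5336,.1586];u=np.array([np.cos(-1.5166),np.sin(-1.5166)]);print(d@u, u[0]*d[1]-u[1]*d[0])
E
python3 fit2.py
```

```text
bar [ 0.5451 -0.0444  0.2732] [-1.2  0.3 -0.5 -0.6 -0.1 -0.3]
0.20337235040890517 0.0004522550279920396
ball [ 0.5483 -0.103   0.2566] [-1.5 -0.3 -1.7  0.4 -0.1  0.2]
0.26201364527155374 0.0005233795447115927
```

Call:
apply_moves(rows=[1,0,0,0.14,0,1,0,0,0.14,0,1,0,0,0.14,0,1,0,-0.01,0.033,0,1,0,-0.01,0.033,0,1,0,-0.01,0.033,0,1,0,-0.01,0.033,0,1,0,-0.01,0.033,0,1,0,0,0,0])

```text
clock: 4.28
position: [0.5457, -0.0518, 0.292]
tool_rot: [-0.084, 3.138, -0.003]
ft_force: [0.1, -5.9, 7.7]
grip_width: 0.001
grasp_force: 3.5
```

```bash
python3 - <<'E'
from cell import state, viewer
import cv2,numpy as np
s=state();print({k:s[k] for k in('clock','position','ft_force','wrist_torque')})
a=viewer.snapshot('wrist')[180:360,180:480,::-1];b=viewer.snapshot('side')[180:330,230:430,::-1]
cv2.imwrite('pics/w2.png',np.vstack([cv2.resize(a,(500,300),interpolation=2),cv2.resize(b,(400,300),interpolation=2).copy() if 0 else cv2.copyMakeBorder(cv2.resize(b,(400,300),interpolation=2),0,0,0,100,0)]))
E
```

```text
{'clock': 4.275, 'position': array([ 0.54571662, -0.05179726,  0.29201407]), 'ft_force': array([ 0.14879717, -5.91065535,  7.65721928]), 'wrist_torque': array([-1.1556219 ,  0.0450566 , -0.02051822])}
```

View pics/w2.png

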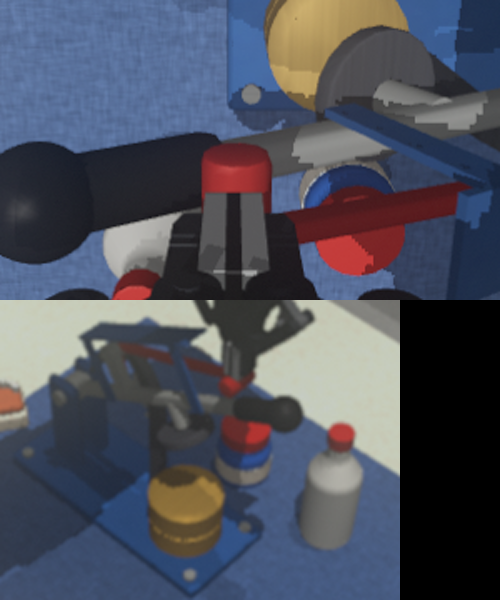

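Call:
apply_moves(rows=[1,0,-0.022,0.031,0,1,0,-0.022,0.031,0,1,0,-0.02,0.031,0,1,0,-0.02,0.031,0,1,0,-0.018,0.031,0,1,0,-0.018,0.031,0])

```text
clock: 5.12
position: [0.5465, -0.0661, 0.2697]
tool_rot: [-0.084, 3.138, -0.003]
ft_force: [-0.9, -6.0, 9.2]
grip_width: 0.0
grasp_force: 4.8
```

Call:
apply_moves(rows=[1,0,-0.019,0.031,0,1,0,-0.018,0.031,0,1,0,-0.017,0.031,0,1,0,-0.016,0.031,0,1,0,-0.015,0.031,0,1,0,-0.014,0.031,0,1,0,-0.013,0.031,0,1,0,-0.012,0.031,0])

```text
clock: 6.12
position: [0.5474, -0.0809, 0.2399]
tool_rot: [-0.085, 3.138, -0.003]
ft_force: [-0.8, -6.4, 7.4]
grip_width: -0.001
grasp_force: 3.9
```

Call:
apply_moves(rows=[1,0,-0.01,0.031,0,1,0,-0.01,0.031,0,1,0,-0.009,0.031,0,1,0,-0.009,0.031,0,1,0,-0.008,0.031,0,1,0,-0.008,0.031,0,1,0,-0.008,0.031,0,1,0,-0.007,0.031,0,1,0,-0.007,0.031,0,1,0,-0.006,0.031,0,1,0,-0.006,0.031,0])

```text
clock: 7.5
position: [0.5481, -0.0912, 0.1988]
tool_rot: [-0.085, 3.138, -0.002]
ft_force: [0.6, -4.4, 4.7]
grip_width: -0.004
grasp_force: 2.8
```

Call:
apply_moves(rows=[1,0,-0.005,0.02,0,1,0,-0.005,0.02,0,1,0,-0.004,0.02,0,1,0,-0.004,0.02,0,1,0,-0.003,0.018,0,1,0,-0.003,0.018,0,1,0,-0.003,0.015,0,1,0,-0.002,0.015,0,1,0,-0.002,0.012,0,1,0,-0.002,0.012,0])

```text
clock: 8.75
position: [0.5481, -0.0947, 0.178]
tool_rot: [-0.086, 3.139, -0.001]
ft_force: [0.9, -3.9, 5.1]
grip_width: 0.0
grasp_force: 2.4
```

Still moving freely; press on slowly till the force rises.

Call:
apply_moves(rows=[1,0,-0.001,0.01,0,1,0,-0.001,0.01,0,1,0,0,0.01,0,1,0,0,0.01,0,1,0,0,0,0])

```text
clock: 9.38
position: [0.5478, -0.0947, 0.1735]
tool_rot: [-0.086, 3.14, -0.0]
ft_force: [-1.0, -2.5, 13.2]
grip_width: -0.0
grasp_force: 6.4
```

Call:
apply_moves(rows=[1,0,0,0.006,0,1,0,0,0.006,0,1,0,0,0,0,1,0,0,0,0])

```text
clock: 9.88
position: [0.5479, -0.0947, 0.1727]
tool_rot: [-0.086, 3.139, -0.0]
ft_force: [-3.2, -2.6, 21.4]
grip_width: -0.004
grasp_force: 10.9
```

```bash
python3 - <<'E'
from cell import state, viewer
import cv2
s=state();print({k:s[k] for k in('clock','position','ft_force')})
b=viewer.snapshot('side')[180:330,230:430,::-1]
cv2.imwrite('pics/s3.png',cv2.resize(b,None,fx=4,fy=4,interpolation=2))
E
```

```text
{'clock': 9.875, 'position': array([ 0.54790828, -0.09469043,  0.17267137]), 'ft_force': array([-3.22731311, -2.59038901, 21.42507057])}
```

View pics/s3.png

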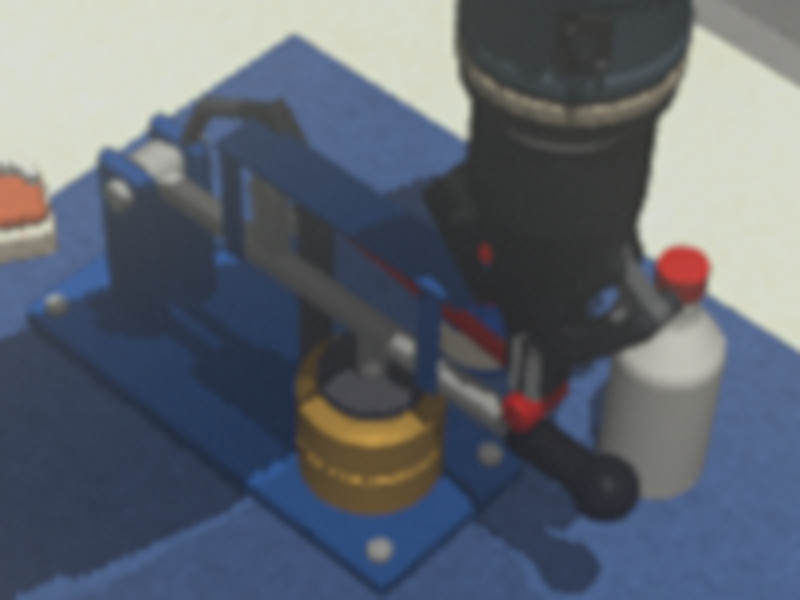

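The shoe sits on the flask at about (372,385) in the crop, with the force climbing against a hard stop. The arm is home, so I'll let go straight up.

Call:
apply_moves(rows=[1,0,0,-0.03,0,1,0,0,-0.04,0,1,0,0,-0.05,0,1,0,0,-0.06,0,1,0,0,-0.1,0,1,0,0,-0.2,0,1,0,0,-0.3,0,1,0,0,-0.3,0,1,0,0,-0.3,0,1,0,0,0,0,1,0,0,0,0])

```text
clock: 11.3
position: [0.5475, -0.0947, 0.3367]
tool_rot: [0.086, -3.14, -0.0]
ft_force: [0.3, 0.3, -0.1]
grip_width: -0.001
grasp_force: 0.0
```

```bash
python3 - <<'E'
from cell import state, viewer
import cv2
from h import *
s=state();print({k:s[k] for k in('clock','position','ft_force')})
b=viewer.snapshot('side')[180:330,230:430,::-1]
cv2.imwrite('pics/s4.png',cv2.resize(b,None,fx=4,fy=4,interpolation=2))
P=[.5336,.1586,-1.5166,0]
for n,p in(('ball',pt(P,.298,0)),('bar rest',pt(P,.255,.052)),('pressed',pt(P,.254,.028))):print(n,(proj('side',p)[0]-[230,180])*4)
E
```

```text
{'clock': 11.3, 'position': array([ 0.54745139, -0.0946975 ,  0.33665308]), 'ft_force': array([ 0.28614615,  0.28150118, -0.13951489])}
ball [603.21813723 483.38581248]
bar rest [538.09531074 358.47925548]
pressed [532.66742442 392.2976115 ]
```

View pics/s4.png

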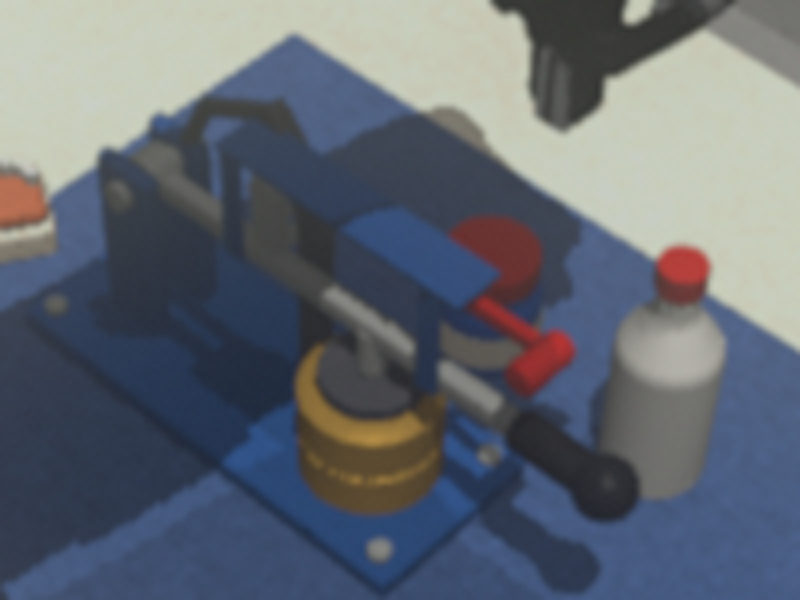

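The ball is at (605,487) against (603,483) predicted for home. The bar is at (541,362), close to its rest position of (538,358). The arm is down, the lever has sprung back and the bystanders haven't moved.

```bash
python3 -c "
from cell import job;print(job.hand_in())"
```

```text
the job is handed in; nothing more can be done
None
```

The press is closed and the job is handed in: the arm is fully home with its shoe on the flask, the thumb bar has sprung back up, the bystanders were left alone, and the robot is clear, at 11.3 s on the clock.

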